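# Turn the stain tin so that its label faces the front

### The job

Two flat tins stand on the revolving plates of the low wooden stand, and one of them has its label turned away. With a fingertip on its edge, roll that tin round until the middle of its label points straight to the front of the stand, as its neighbour's does. The neighbour must still face the front at the end, both tins stay standing in their plates, and the mug, sanding block and brush stay where they are.

Things in the scene. Friction and masses are not known exactly. Their poses are not given: they have to be found in the camera images.
- turned_tin: Tin whose label is turned 50 to 180 degrees away from the front. Round flat dark steel tin, too wide to grasp: body 96 mm across, flat lid 100 mm across, 60 mm high in all, about 0.45 kg (0.3 to 0.65). Loose in the lip of the stand's left or right plate (varies); underside 26 mm, lid top 86 mm above the table. Origin: centre of underside; z up; the label's middle faces the tin's own -x.
- other_tin: The neighbour on the other plate, same size and shape, with the same axes; its label already faces the front (within 4 degrees). Its plate turns just as easily.
- turned_tin_label (a point): Middle of the turned tin's label, on its side, 48 mm from its axis, 26 mm above its underside. The cream paper label with a plain brown swatch wraps 86 degrees of the side. A cream paper seal strip, 14 mm wide, runs from its middle up over the lid's edge and 30 mm in over the lid's top: it shows from above where the label faces.
- other_tin_label (a point): Middle of the neighbour's label, on its side, 48 mm from its axis, 26 mm above its underside; label and seal strip as on the turned tin.
- stand: Fixed wooden board, 160 mm deep (x), 350 mm long (y), 18 mm thick, on the table; a wooden fence 12 mm thick, top 48 mm above the table, runs along its rear (+x) long edge. Origin: centre of underside. Its front is the -x edge, which looks to the robot within about 17 degrees; a small brass index bar lies there before each plate. Plate axes at x = -8 mm, y = +80 and -80 mm.
- plate_left (a joint): Turn (rad, anticlockwise from above) of the left (+y) aluminium plate, 108 mm across; floor 26 mm, lip 33 mm above the table. It has no stops within reach, turns easily (about 0.02 N m), takes its tin along and stays where left. A fingertip pressed with a few newtons on the lid near its edge and drawn round in an arc turns tin and plate. Its value does not tell where the label faces.
- plate_right (a joint): The same for the right (-y) plate.
- front_left (a point): Point 48 mm in front (stand's -x) of the left (+y) plate's axis, 52 mm above the table: here lies the middle of the label of a tin that faces straight to the front. Axes as the stand's.
- front_right (a point): The same point for the right (-y) plate.
- mug: White mug, 92 x 127 x 95 mm, standing beyond the left end of the stand. Origin: centre of its underside. A bystander.
- sanding_block: Sanding block, 64 x 112 x 32 mm, lying behind the stand. Origin: centre of its underside. A bystander.
- bench_brush: Bench brush with a wooden handle, 44 x 284 x 50 mm, lying in front of the stand. Origin: centre of its underside. A bystander.
Not all that is in view belongs to the job. What is shaped like the other_tin but green or red is not meant.

How it is judged:
By the outcome, as a careful person would: the job done as asked, in the order asked, and still so for the second after the job is handed in, with the robot touching nothing.
It also fails if it takes over 72 s, if anything falls off the work surface, if the arm or the gripper's body presses on something with over 40 N, if the wrist force passes 120 N, or if a joint passes its speed limit or range.

### The arm

A 6-joint arm with a two-finger parallel gripper is mounted at the origin on the work surface; the furniture and walls round the work are solid. World frame = base frame: x ahead of the robot, y to its left, z up, the work surface at z = 0. Lengths are in m, angles in degrees, forces in N, time in s.
With the tool pointing down it reaches from about 0.25 to 0.725 m from the base axis. Payload 9.7 kg.
Tool frame: the origin (TCP) lies at the very end of the fingers, on their centre line; the grasp point (between the pads) lies 19 mm behind it; x points along the fingers, z is the direction in which the jaws open and shut, and the axes are right-handed (so a half turn about x gives the same grasp; the last joint's range is limited). The gripper opens to 85 mm and grips with 20 to 120 N. Pads are 22 mm wide; open, the fingers measure 114 mm over their backs; the gripper's body (76 mm by 85 mm) begins 54 mm behind the grasp point. The pads swing forward as they close: fully open they stand 13 mm farther back than shut.
Start: joints at [-73.969, 4.979, 10.078, 95.1, 0, 90], TCP at [0.152, -0.529, 0.231] pointing down, gripper open.
Joint ranges: [-179.16, 179.16], [-48.56, 103.87], [-65.8, 70.77], [-126.05, 130.52], [-82.76, 87.17], [-180, 180]. Speed limits (degrees/s): [127.2, 127.2, 147.25, 180, 180, 180].

### API

Orientations are given as [roll, pitch, yaw] about the fixed x, y, z axes, in that order (R = Rz(yaw) Ry(pitch) Rx(roll)).
In Python, from workcell import sensors, vision, job_done gives the robot as it stands.
- The arm moves only by the tool carry_out, never from a script. Its argument "increments" is a list of rows, each a list of 7 numbers: the turn, a rotation vector about the tool's x, y, z in degrees, then the shift along the tool's x, y, z in mm, then the opening in per cent of the stroke, from 0 (shut) to 100 (fully open). A call has 1 to 12 rows; each row shifts and turns the commanded pose from where the row before left it, along the tool's axes as they then stand; what a row does not reach is not made up. A row lasts 1/8 s, in which the tool goes at most 62.5 mm and 10.7 degrees, less where a joint would pass 70% of its speed; a pose out of reach is approached as far as the arm can. A call is refused whole if a number of a shift passes 62.5 or a number of a turn 10.7, either way. A call with a gripper value outside its range is refused whole. The fingers move at their own pace and stop on an object; "squeeze" is the grip in N (left out, the last holds). Time passes only in rows, so rows that do not move let the fingers close. It gives the time, the measured TCP pose, the force and the opening at its end, in the units of the state.
- sensors.get_obs(): the state, without advancing time (a new reading comes with each control period).
- vision.camera(name): name is "side" or "top"; returns the picture (400x640x3 uint8, red, green, blue); there is no depth.
- vision.calibration(name): a dict with "camera_matrix" (3x3 intrinsics, pixels), "extrinsics" (4x4, takes a point from world to camera coordinates). Camera axes: x right, y up, looking along -z (the intrinsics and any distortion apply to the point x, -y, -z); pixel columns grow to the right and rows downward; lengths in m; the calibration is good to about 2 mm. A picture is of the moment at which its call begins. calibration takes no time and is no camera call.
- job_done(): hands the job in, once; it reports no verdict.
The state is a dict: "time": time; "q": joint angles; "qd": joint speeds; "joint_efforts": joint torques, N m; "ee_pos": TCP position; "tcp_rot": TCP orientation; "wrist_force": force on the tool from outside, world axes, zero at the start; "torque": the same for the moment, N m; "opening": finger opening in m.
Only numpy, scipy, OpenCV 4.12 (cv2) and the standard library are available. Lean on these libraries where they do the work, as an engineer would, in place of code of your own. Each camera call takes 0.05 s, during which the arm holds its last target.

## Working session

There is one attempt and no reset: what is moved stays moved. The work goes in short steps, Python scripts to look and compute and a tool call to move; the robot and the scene stay as the last step left them, time stands still between calls to the robot, and variables do not carry over. Pictures are saved under pics/ and viewed, and the job is handed in when it is done.

Besides the shell and the picture viewer there is one more tool, called after ">>>" as a command line: name --pt "numbers of a row" for each row, then --argument value for the rest. carry_out: Moves the arm, as the interface text tells. Its arguments: {"type":"object","properties":{"increments":{"type":"array"},"squeeze":{"type":"number"}},"required":["increments"]}

```bash
ls; mkdir -p pics
python3 - <<'E'
from workcell import sensors, vision
import cv2,numpy as np
for n in("top","side"):
    im=vision.camera(n); cv2.imwrite(f"pics/{n}0.png",im[:,:,::-1]); c=vision.calibration(n); print(n,{k:np.round(v,4).tolist() if not isinstance(v,str) else v for k,v in c.items()})
print(sensors.get_obs())
E
```

```text
pics
top {'camera_matrix': [[396.0946, 0.0, 320.1157], [0.0, 396.0946, 199.4189], [0.0, 0.0, 1.0]], 'extrinsics': [[0.003, -0.9998, -0.0171, 0.1995], [0.989, 0.0004, 0.1478, -0.5341], [-0.1477, -0.0174, 0.9889, -0.9397], [0.0, 0.0, 0.0, 1.0]]}
side {'camera_matrix': [[455.4018, 0.0, 314.8344], [0.0, 455.4018, 196.0017], [0.0, 0.0, 1.0]], 'extrinsics': [[-0.994, -0.108, -0.0153, 0.5412], [0.0521, -0.5934, 0.8032, 0.0325], [-0.0959, 0.7976, 0.5955, -1.1888], [0.0, 0.0, 0.0, 1.0]]}
{'time': 0.1, 'q': array([-7.39699564e+01,  5.00700067e+00,  1.00372996e+01,  9.50987169e+01,
        1.18743474e-04,  8.99995145e+01]), 'qd': array([0.00524628, 0.01432172, 0.1208917 , 0.07620262, 0.08156306,
       0.00757423]), 'joint_efforts': array([ 1.71218337e-03, -5.21561623e+01,  4.65654445e+01,  1.60227797e-02,
        4.35744948e-05, -1.32918862e-05]), 'ee_pos': array([ 0.15182008, -0.52841152,  0.23064788]), 'tcp_rot': array([179.90007448,  89.93158187, 105.93060349]), 'wrist_force': array([-0.08181512,  0.10547226, -0.55844597]), 'torque': array([0.04414516, 0.01084375, 0.02169669]), 'opening': 0.08537002164660276}
```

View pics/top0.png

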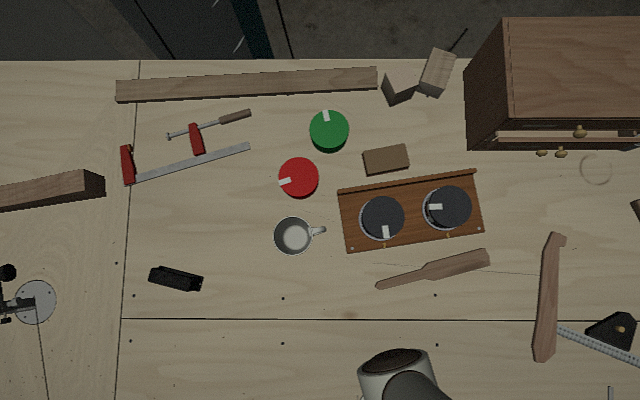

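View pics/side0.png

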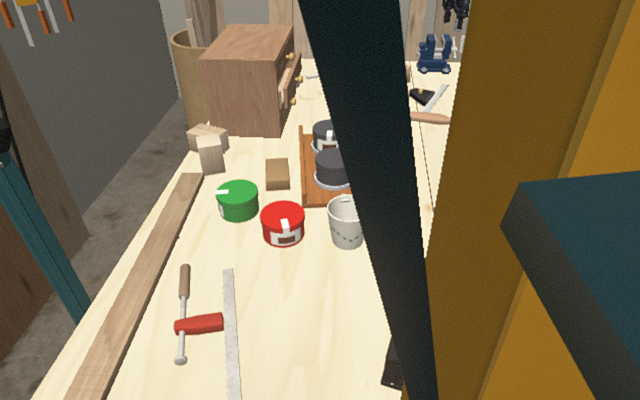

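Candidates in the top view: a dark tin at (382,218) with its strip to the front, a dark tin at (447,207) with its strip to the left, a green tin at (329,130) and a red tin at (298,177). The last two are decoys. I choose the dark right tin at (447,207), then check it in a crop and measure it.

```bash
cat > h.py <<'E'
from workcell import sensors, vision
import cv2,numpy as np
def ray(name,uv,z):
    c=vision.calibration(name);K=np.array(c["camera_matrix"]);E=np.array(c["extrinsics"]);R=E[:3,:3];t=E[:3,3]
    uv=np.atleast_2d(np.array(uv,float));d=np.c_[(uv[:,0]-K[0,2])/K[0,0],-(uv[:,1]-K[1,2])/K[1,1],-np.ones(len(uv))]
    o=-R.T@t; w=d@R; s=(z-o[2])/w[:,2]; return o+w*s[:,None]
def proj(name,P):
    c=vision.calibration(name);K=np.array(c["camera_matrix"]);E=np.array(c["extrinsics"])
    p=np.atleast_2d(P)@E[:3,:3].T+E[:3,3]
    return np.c_[K[0,0]*p[:,0]/-p[:,2]+K[0,2],K[1,1]*p[:,1]/p[:,2]+K[1,2]]
def rect(im,c,half=0.2,z=0.086,n=600):
    # metric view on plane z, up=+x, left=+y
    s=n/(2*half); W=np.array([[c[0]+half,c[1]+half,z],[c[0]+half,c[1]-half,z],[c[0]-half,c[1]-half,z],[c[0]-half,c[1]+half,z]])
    H=cv2.getPerspectiveTransform(proj("top",W).astype(np.float32),np.float32([[0,0],[n,0],[n,n],[0,n]]))
    return cv2.warpPerspective(im,H,(n,n),flags=cv2.INTER_CUBIC)
E
python3 - <<'E'
from h import *
im=vision.camera("top")
print(ray("top",[[382,218],[447,207]],0.086))
hsv=cv2.cvtColor(im,cv2.COLOR_RGB2HSV)
c=im[150:270,325:500]; cv2.imwrite("pics/crop0.png",cv2.resize(c,None,fx=4.5,fy=4.5,interpolation=cv2.INTER_CUBIC)[:,:,::-1])
P=ray("top",[[415,212]],0.086)[0]
cv2.imwrite("pics/rect0.png",rect(im,P)[:,:,::-1]);print(P)
for y in range(195,222): print(y,[int(im[y,x].max()) for x in range(418,478,2)])
E
```

```text
[[ 0.48322312  0.05468458  0.086     ]
 [ 0.50929192 -0.09777017  0.086     ]]
[ 0.49742858 -0.02269773  0.086     ]
195 [90, 92, 92, 94, 84, 119, 82, 35, 48, 46, 54, 49, 49, 51, 52, 52, 51, 43, 46, 51, 49, 48, 44, 45, 46, 67, 93, 98, 93, 98]
196 [91, 95, 94, 98, 102, 98, 62, 41, 50, 50, 46, 48, 41, 50, 46, 51, 44, 49, 48, 44, 53, 52, 43, 48, 48, 52, 101, 95, 94, 82]
197 [102, 99, 99, 84, 134, 93, 35, 45, 48, 43, 46, 45, 41, 46, 44, 49, 46, 49, 44, 52, 43, 44, 46, 47, 46, 48, 100, 89, 86, 83]
198 [91, 90, 89, 82, 103, 75, 29, 56, 47, 52, 50, 46, 52, 50, 42, 44, 46, 47, 46, 44, 51, 48, 49, 42, 54, 42, 77, 88, 85, 84]
199 [90, 91, 94, 105, 96, 79, 32, 52, 46, 47, 45, 56, 46, 51, 48, 48, 54, 48, 52, 41, 46, 46, 44, 42, 52, 51, 71, 91, 86, 85]
200 [92, 89, 82, 109, 103, 64, 32, 51, 50, 52, 46, 47, 47, 49, 47, 46, 47, 47, 50, 41, 42, 49, 47, 49, 51, 48, 46, 97, 95, 91]
201 [92, 93, 67, 138, 49, 52, 47, 47, 46, 44, 43, 39, 47, 50, 50, 45, 54, 52, 54, 47, 53, 47, 48, 48, 55, 46, 54, 92, 88, 91]
202 [97, 95, 78, 125, 9, 46, 42, 44, 43, 40, 39, 47, 46, 48, 48, 47, 50, 51, 44, 49, 53, 49, 46, 
[... 1768 characters left out ...]
 48, 48, 44, 46, 46, 48, 49, 49, 45, 48, 46, 44, 47, 85, 86, 88, 85]
217 [87, 95, 92, 89, 108, 75, 63, 10, 53, 46, 50, 49, 44, 45, 47, 49, 39, 51, 44, 45, 55, 48, 44, 52, 52, 47, 93, 90, 90, 88]
218 [96, 103, 106, 76, 111, 68, 68, 37, 41, 50, 49, 56, 46, 44, 51, 52, 44, 52, 52, 49, 50, 56, 49, 47, 54, 59, 93, 93, 92, 89]
219 [104, 99, 99, 55, 137, 90, 64, 56, 21, 56, 48, 49, 52, 42, 48, 41, 42, 46, 48, 49, 47, 46, 46, 50, 42, 74, 88, 81, 80, 78]
220 [94, 95, 95, 91, 115, 84, 64, 64, 8, 44, 43, 52, 49, 38, 41, 44, 48, 44, 47, 48, 47, 48, 52, 50, 54, 79, 80, 80, 80, 85]
221 [95, 89, 94, 91, 77, 115, 48, 76, 30, 22, 53, 49, 47, 43, 51, 51, 47, 45, 47, 44, 50, 49, 50, 49, 73, 85, 83, 90, 85, 91]
```

View pics/crop0.png

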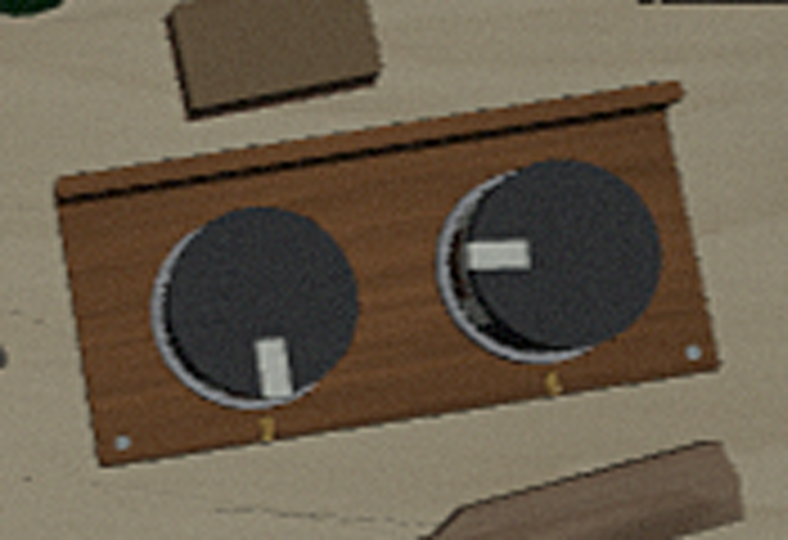

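View pics/rect0.png

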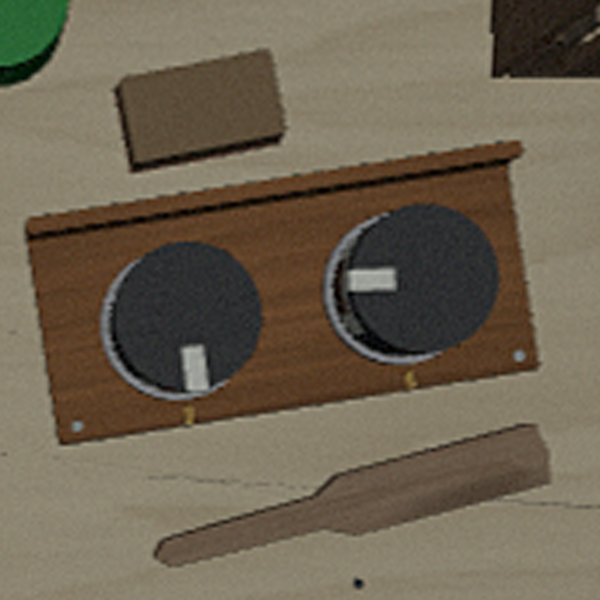

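The crop shows the right tin's strip pointing left and the left tin's pointing to the front. Next I measure the angles.

```bash
cat >> h.py <<'E'
def hullcirc(m):
    cs,_=cv2.findContours(m,cv2.RETR_EXTERNAL,cv2.CHAIN_APPROX_NONE); return cs
def standpose(im,show=None):
    c=(0.49,-0.02);half=0.25;n=1000;s=n/(2*half)
    r=rect(im,c,half,0.018,n); hsv=cv2.cvtColor(r,cv2.COLOR_RGB2HSV)
    m=((hsv[...,1]>100)&(hsv[...,0]<20)).astype(np.uint8)*255
    m=cv2.morphologyEx(m,cv2.MORPH_OPEN,np.ones((7,7)));m=cv2.morphologyEx(m,cv2.MORPH_CLOSE,np.ones((15,15)))
    cs=max(hullcirc(m),key=cv2.contourArea); box=cv2.minAreaRect(cs)
    if show: cv2.imwrite(show,cv2.bitwise_and(r,r,mask=m)[::2,::2,::-1])
    h=cv2.convexHull(cs); ap=cv2.approxPolyDP(h,12,True)[:,0,:]
    W=np.c_[c[0]+half-ap[:,1]/s,c[1]+half-ap[:,0]/s]
    return box,W
def tins(im,cents,tol=0):
    half=0.065;n=650;s=n/(2*half);out=[]
    for c in cents:
        r=rect(im,c,half,0.086,n);g=cv2.GaussianBlur(r,(0,0),3);mx=g.max(2).astype(int);mn=g.min(2).astype(int)
        strip=((mn>105)).astype(np.uint8)*255
        dark=((mx<72)).astype(np.uint8)*255
        m=cv2.bitwise_or(dark,strip);m=cv2.morphologyEx(m,cv2.MORPH_OPEN,np.ones((15,15)))
        out.append((r,strip,dark,c,half,s))
    return out
E
python3 - <<'E'
from h import *
im=cv2.imread("pics/top0.png")[:,:,::-1].copy()
b,W=standpose(im,"pics/st.png");print(b);print(W.round(4))
for i,(r,st,dk,c,half,s) in enumerate(tins(im,[(0.483,0.0547),(0.509,-0.0978)])):
    cv2.imwrite(f"pics/t{i}.png",np.hstack([r[:,:,::-1],cv2.merge([st,dk,dk])])[::2,::2])
E
```

```text
((520.4290771484375, 457.93133544921875), (328.6202087402344, 720.515625), 80.90972137451172)
[[ 0.618  -0.195 ]
 [ 0.456  -0.2045]
 [ 0.404   0.134 ]
 [ 0.564   0.1555]]
```

View pics/st.png

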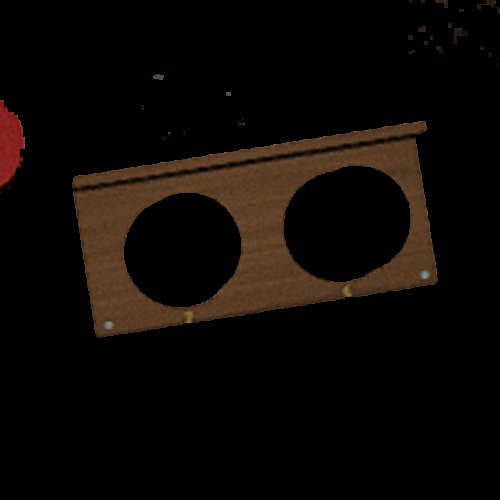

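View pics/t1.png

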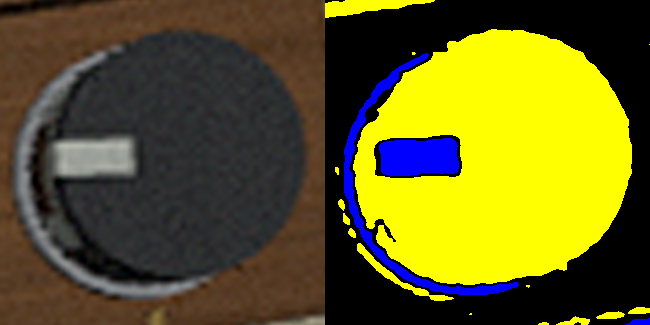

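View pics/t0.png

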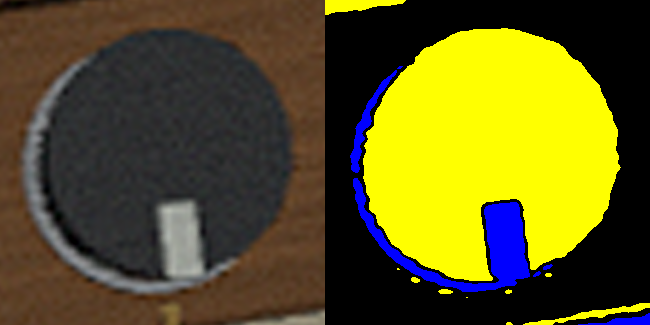

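```bash
cat >> h.py <<'E'
from scipy.optimize import least_squares
def tinfit(im,cents):
    res=[]
    for (r,st,dk,c,half,s) in tins(im,cents):
        m=dk if True else 0
        # strip = component with biggest solid area
        nl,lab,stt,cen=cv2.connectedComponentsWithStats(cv2.morphologyEx(st,cv2.MORPH_OPEN,np.ones((25,25))))
        k=[j for j in range(1,nl) if stt[j,4]>2500 and np.hypot(*(cen[j]-half*s))<45e-3*s]
        k=max(k,key=lambda j:stt[j,4]); sm=(lab==k).astype(np.uint8)*255
        ct=hullcirc(sm)[0]; rc=cv2.minAreaRect(ct); bx=cv2.boxPoints(rc)
        a,b=bx[1]-bx[0],bx[2]-bx[1]; L=a if np.hypot(*a)>np.hypot(*b) else b
        m=cv2.bitwise_or(cv2.dilate(sm,np.ones((15,15))),dk);m=cv2.morphologyEx(m,cv2.MORPH_OPEN,np.ones((21,21)))
        co=max(hullcirc(m),key=cv2.contourArea)[:,0,:].astype(float)
        W=np.c_[c[0]+half-co[:,1]/s,c[1]+half-co[:,0]/s]
        p=np.array(c,float)
        for it in range(8): # fit on far (-y,+x side) arcs
            d=W-p; an=np.degrees(np.arctan2(d[:,1],d[:,0])); sel=(an>-140)&(an<35)&(abs(np.hypot(*d.T)-.05)<(.012 if it<3 else .003))
            q=W[sel]; p=least_squares(lambda x:np.hypot(*(q-x).T)-.0497,p,loss="soft_l1",f_scale=.0005).x
        sc=np.array([c[0]+half-rc[0][1]/s,c[1]+half-rc[0][0]/s]); v=np.array([-L[1],-L[0]])
        if v@(sc-p)<0: v=-v
        e=sc-p
        res.append((p.round(4),round(float(np.degrees(np.arctan2(e[1],e[0]))),1),round(float(np.hypot(*e)),4),round(float(np.degrees(np.arctan2(v[1],v[0]))),1),np.array(rc[1]).round()/s*1000,len(q)))
    return res
E
python3 - <<'E'
from h import *
im=cv2.imread("pics/top0.png")[:,:,::-1].copy()
R=tinfit(im,[(0.483,0.0547),(0.509,-0.0978)])
for x in R: print(x)
d=R[0][0]-R[1][0]; print(np.hypot(*d),np.degrees(np.arctan2(-d[0],d[1])))
# index bars
r=im[240:262,370:470] if 0 else im
hsv=cv2.cvtColor(im,cv2.COLOR_RGB2HSV); m=((hsv[...,0]>18)&(hsv[...,0]<32)&(hsv[...,1]>130)).astype(np.uint8)
n,l,s,c=cv2.connectedComponentsWithStats(m[215:265,340:490]); print(s,c+[340,215]);
E
```

```text
(array([0.4871, 0.0524]), -172.2, 0.0371, -173.1, array([33.4, 15. ]), 698)
(array([ 0.5124, -0.1056]), 91.8, 0.0353, 92.1, array([14.2, 30.6]), 714)
0.16001278073953967 9.09734837856597
[[   0    0  150   50 7477]
 [  99    9    1    1    1]
 [ 106   18    3    4    9]
 [  43   28    3    5   13]] [[414.51049886 239.49913067]
 [439.         224.        ]
 [447.11111111 234.11111111]
 [384.         244.92307692]]
```

```bash
cat >> h.py <<'E'
from scipy.spatial.transform import Rotation as Ro
def toolR():
    o=sensors.get_obs(); return o,Ro.from_euler("xyz",o["tcp_rot"],degrees=True).as_matrix()
E
python3 - <<'E'
from h import *
o,R=toolR();print(R.round(3))
c=np.array([.5124,-.1056]);a=np.radians(150);t=np.r_[c+.038*np.array([np.cos(a),np.sin(a)]),.231]
print(t,(R.T@(t-o["ee_pos"])*1000).round(1))
print("bars",ray("top",[[447.1,234.1],[384,244.9]],.02),"cab",ray("top",[[467,150]],0))
E
```

```text
[[-0.     0.961  0.276]
 [ 0.001  0.276 -0.961]
 [-1.    -0.    -0.001]]
[ 0.47949103 -0.0866      0.231     ] [ 1.000e-01  4.369e+02 -3.342e+02]
bars [[ 0.44997347 -0.11507058  0.02      ]
 [ 0.4229177   0.04189957  0.02      ]] cab [[ 0.67078479 -0.18253748  0.        ]]
```

>>> carry_out --pt "0 0 0 0 36.4 -27.8 0" --pt "0 0 0 0 36.4 -27.8 0" --pt "0 0 0 0 36.4 -27.8 0" --pt "0 0 0 0 36.4 -27.8 0" --pt "0 0 0 0 36.4 -27.8 0" --pt "0 0 0 0 36.4 -27.8 0" --pt "0 0 0 0 36.4 -27.8 0" --pt "0 0 0 0 36.4 -27.8 0" --pt "0 0 0 0 36.4 -27.8 0" --pt "0 0 0 0 36.4 -27.8 0" --pt "0 0 0 0 36.4 -27.8 0" --pt "0 0 0 0 36.4 -27.8 0" --squeeze 20

```text
time: 1.65
ee_pos: [0.4803, -0.0859, 0.2311]
tcp_rot: [-70.4, 90.0, -144.4]
wrist_force: [0.5, 0.4, -0.5]
opening: 0.0001
```

>>> carry_out --pt "0 0 0 0 0 0 0" --pt "0 0 0 40 0 0 0" --pt "0 0 0 40 0 0 0" --pt "0 0 0 40 0 0 0" --pt "0 0 0 10 0 0 0" --pt "0 0 0 0 0 0 0" --pt "0 0 0 0 0 0 0"

```text
time: 2.52
ee_pos: [0.4804, -0.0877, 0.1031]
tcp_rot: [63.0, 89.9, -11.0]
wrist_force: [0.2, -0.2, -0.0]
opening: 0.0002
```

Run:
```python
from h import *
o,R=toolR()
c=np.array([.5124,-.1056]);a=np.radians(150);t=np.r_[c+.038*np.array([np.cos(a),np.sin(a)]),.088]
print(o,(R.T@(t-o["ee_pos"])*1000).round(1))
im=vision.camera("side");cv2.imwrite("pics/s1.png",im[:,:,::-1])
```

```text
{'time': 2.525, 'q': array([-1.03452938e+01, -4.19132345e+00, -1.33075195e+01,  8.07415578e+01,
       -1.59420083e-03,  1.53637896e+02]), 'qd': array([ 0.15191585, -0.19046154,  0.10292525, -0.27533156, -0.01789968,
        0.04998236]), 'joint_efforts': array([-7.75382272e-02, -4.15936589e+01,  4.60485649e+01,  9.32170660e-03,
       -2.84921036e-03, -4.07269647e-03]), 'ee_pos': array([ 0.48038854, -0.08770181,  0.1031246 ]), 'tcp_rot': array([ 62.99579029,  89.85774499, -10.98740113]), 'wrist_force': array([ 0.19120886, -0.23428605, -0.04043714]), 'torque': array([ 0.02285298, -0.03167074,  0.02057359]), 'opening': 0.00015507994112618864} [15.1 -0.6 -1.3]
```

View pics/s1.png

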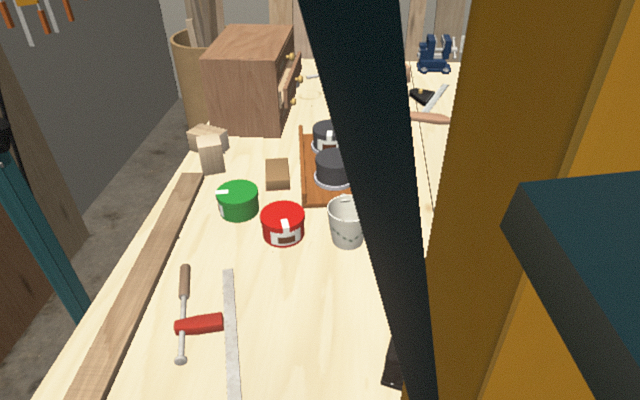

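>>> carry_out --pt "0 0 0 8 -0.6 -1.3 0" --pt "0 0 0 5 0 0 0" --pt "0 0 0 1 0 0 0" --pt "0 0 0 1 0 0 0" --pt "0 0 0 0 0 0 0"

```text
time: 3.2
ee_pos: [0.4787, -0.0863, 0.0863]
tcp_rot: [34.6, 90.0, -39.3]
wrist_force: [0.3, 0.2, 0.2]
opening: 0.0001
```

>>> carry_out --pt "0 0 0 1 0 0 0" --pt "0 0 0 0 0 0 0"

```text
time: 3.45
ee_pos: [0.4788, -0.0862, 0.086]
tcp_rot: [75.8, 90.0, 1.9]
wrist_force: [-2.8, 1.7, 5.1]
opening: 0.0001
```

>>> carry_out --pt "0 0 0 1 0 0 0" --pt "0 0 0 0 0 0 0"

```text
time: 3.7
ee_pos: [0.4789, -0.0862, 0.0859]
tcp_rot: [76.5, 89.9, 2.5]
wrist_force: [-3.8, 2.1, 12.0]
opening: -0.0001
```

>>> carry_out --pt "-4 0 0 0 -1.84 1.91 0" --pt "-4 0 0 0 -1.84 1.91 0" --pt "-4 0 0 0 -1.84 1.91 0" --pt "-4 0 0 0 -1.84 1.91 0" --pt "-4 0 0 0 -1.84 1.91 0" --pt "-4 0 0 0 -1.84 1.91 0" --pt "0 0 0 0 0 0 0"

```text
time: 4.58
ee_pos: [0.4738, -0.1017, 0.0859]
tcp_rot: [16.6, 89.9, -33.4]
wrist_force: [-6.5, -0.4, 12.8]
opening: -0.0001
```

Run:
```python
from h import *
o,R=toolR();e=o["ee_pos"];c=np.array([.5124,-.1056]);d=e[:2]-c;print(R.round(3),np.hypot(*d),np.degrees(np.arctan2(d[1],d[0]))%360,o["wrist_force"],o["q"])
im=vision.camera("top");c=im[150:270,325:500]; cv2.imwrite("pics/crop1.png",cv2.resize(c,None,fx=4.5,fy=4.5,interpolation=cv2.INTER_CUBIC)[:,:,::-1])
```

```text
[[ 0.001  0.765  0.644]
 [-0.001  0.644 -0.765]
 [-1.     0.     0.001]] 0.03879408626074339 174.18751020666744 [-6.52498417 -0.35875206 12.75924144] [-1.20948771e+01 -4.37964014e+00 -1.53937923e+01  7.89149450e+01
 -2.76071352e-02  1.27840204e+02]
```

View pics/crop1.png

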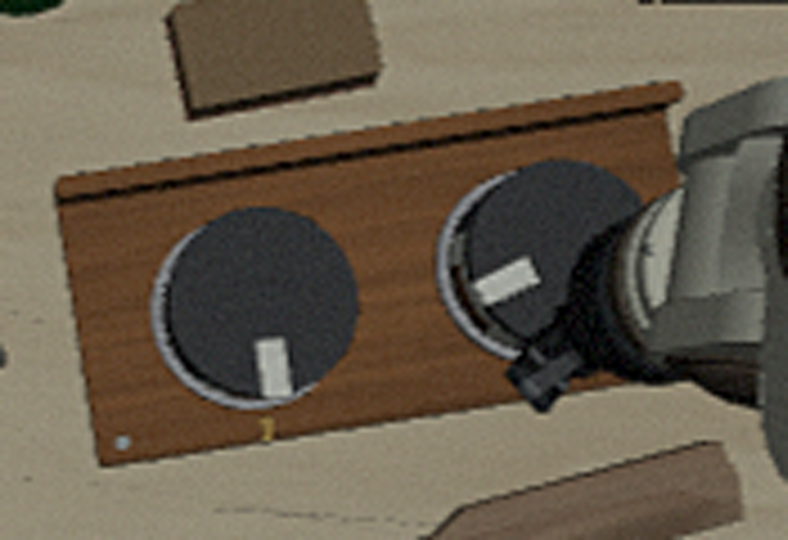

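The strip has turned about 24°, so the tin follows the fingertip. I continue the arc.

>>> carry_out --pt "-4 0 0 0 -1.84 1.91 0" --pt "-4 0 0 0 -1.84 1.91 0" --pt "-4 0 0 0 -1.84 1.91 0" --pt "-4 0 0 0 -1.84 1.91 0" --pt "-4 0 0 0 -1.84 1.91 0" --pt "-4 0 0 0 -1.84 1.91 0" --pt "-4 0 0 0 -1.84 1.91 0" --pt "-4 0 0 0 -1.84 1.91 0" --pt "-4 0 0 0 -1.84 1.91 0" --pt "-4 0 0 0 -1.84 1.91 0" --pt "0 0 0 0 0 0 0"

```text
time: 6.0
ee_pos: [0.4801, -0.1276, 0.0859]
tcp_rot: [-60.4, 89.8, -70.4]
wrist_force: [-6.5, -3.7, 12.8]
opening: 0.0001
```

>>> carry_out --pt "-4 0 0 0 -1.84 1.91 0" --pt "-4 0 0 0 -1.84 1.91 0" --pt "-4 0 0 0 -1.84 1.91 0" --pt "-4 0 0 0 -1.84 1.91 0" --pt "-4 0 0 0 -1.84 1.91 0" --pt "-4 0 0 0 -1.84 1.91 0" --pt "0 0 0 0 0 0 0"

```text
time: 6.88
ee_pos: [0.4919, -0.1389, 0.086]
tcp_rot: [-76.3, 89.8, -62.3]
wrist_force: [-3.8, -5.8, 11.2]
opening: 0.0001
```

Run:
```python
from h import *
o,R=toolR();e=o["ee_pos"];c=np.array([.5124,-.1056]);d=e[:2]-c;print(R.round(3),np.hypot(*d),np.degrees(np.arctan2(d[1],d[0]))%360,o["wrist_force"],o["q"])
im=vision.camera("top");cv2.imwrite("pics/top2.png",im[:,:,::-1]);c=im[150:270,325:500]; cv2.imwrite("pics/crop2.png",cv2.resize(c,None,fx=4.5,fy=4.5,interpolation=cv2.INTER_CUBIC)[:,:,::-1])
```

```text
[[ 0.002 -0.242  0.97 ]
 [-0.003  0.97   0.242]
 [-1.    -0.003  0.001]] 0.03911409097616338 238.44226311215 [-3.84028235 -5.80596313 11.15524285] [-15.68726861  -0.80345433 -11.94224544  78.71966967  -0.14951109
  60.28225154]
```

View pics/crop2.png

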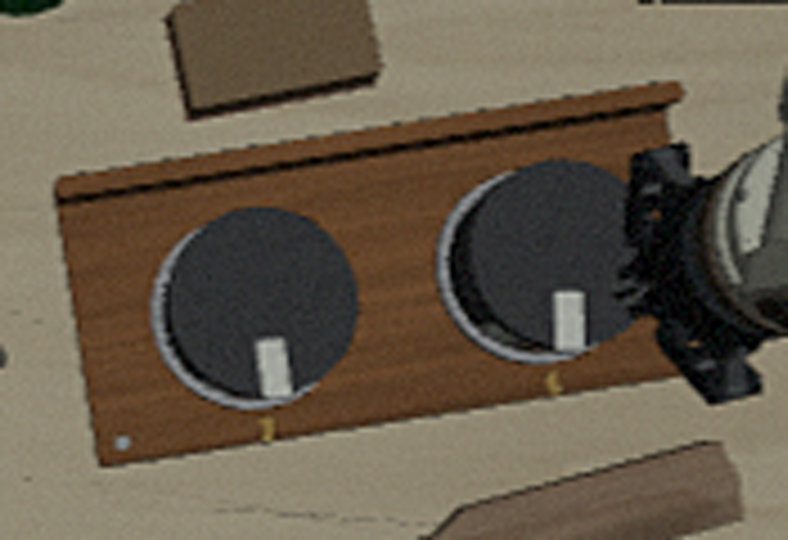

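Run:
```python
from h import *
im=cv2.imread("pics/top2.png")[:,:,::-1].copy()
for x in tinfit(im,[(0.483,0.0547),(0.509,-0.0978)]): print(x)
```

```text
(array([0.487 , 0.0526]), -171.9, 0.0369, -173.1, array([33.6, 15.2]), 694)
(array([ 0.5133, -0.1137]), 167.6, 0.0374, -180.0, array([30.6, 14.6]), 449)
```

>>> carry_out --pt "-4 0 0 0 -1.84 1.91 0" --pt "-4 0 0 0 -1.84 1.91 0" --pt "0 0 0 0 0 0 0" --pt "0 0 0 -4 0 0 0" --pt "0 0 0 -10 0 0 0" --pt "0 0 0 -40 0 0 0" --pt "0 0 0 -40 0 0 0"

```text
time: 7.8
ee_pos: [0.4959, -0.1397, 0.1796]
tcp_rot: [122.3, 90.0, 144.4]
wrist_force: [0.8, -0.1, 0.3]
opening: -0.0002
```

>>> carry_out --pt "0 0 0 0 -50 0 0" --pt "0 0 0 0 -60 0 0" --pt "0 0 0 0 -60 0 0" --pt "0 0 0 0 0 0 0"

```text
time: 8.3
ee_pos: [0.5604, -0.3006, 0.176]
tcp_rot: [133.6, 89.8, 155.4]
wrist_force: [0.6, 0.4, 0.1]
opening: 0.0001
```

Run:
```python
from h import *
o,R=toolR();print(o["ee_pos"],R.round(3))
ims=[vision.camera("top") for _ in range(6)]
im=np.mean(ims,0).astype(np.uint8);cv2.imwrite("pics/top3.png",im[:,:,::-1]);c=im[150:270,325:500]; cv2.imwrite("pics/crop3.png",cv2.resize(c,None,fx=4.5,fy=4.5,interpolation=cv2.INTER_CUBIC)[:,:,::-1])
for x in tinfit(im,[(0.483,0.0547),(0.509,-0.0978)]): print(x)
b,W=standpose(im);print(b,W.round(4))
```

```text
[ 0.56037088 -0.30055023  0.17599275] [[-0.003 -0.372  0.928]
 [ 0.001  0.928  0.372]
 [-1.     0.002 -0.002]]
(array([0.4871, 0.0523]), -172.3, 0.037, -173.4, array([33.4, 15. ]), 695)
(array([ 0.5122, -0.1057]), -172.0, 0.0357, -174.1, array([31. , 14.6]), 697)
((520.5028686523438, 457.9676208496094), (328.8718566894531, 720.3051147460938), 80.92399597167969) [[ 0.618  -0.195 ]
 [ 0.457  -0.206 ]
 [ 0.4035  0.134 ]
 [ 0.564   0.1555]]
```

View pics/crop3.png

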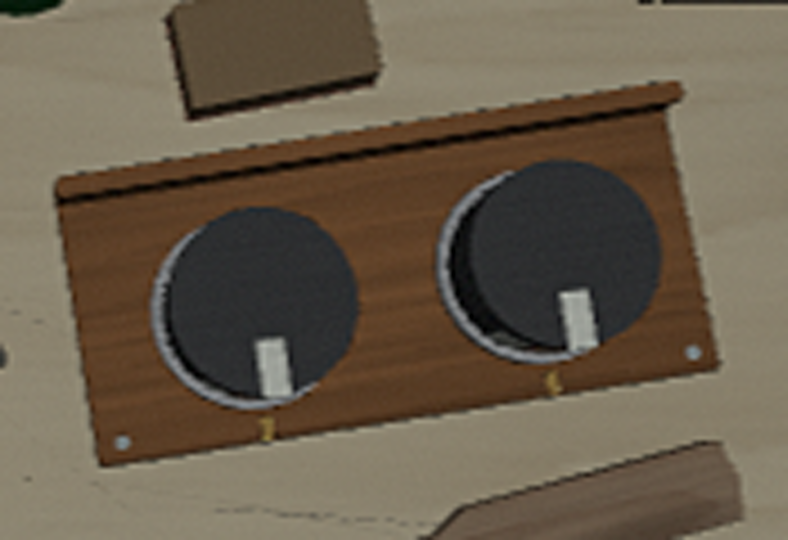

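```bash
cat >> h.py <<'E'
def fine(im,c,a0):
    # polar profile: strip centre angle at each radius about c, brightness weighted; then line fit
    half=.065;n=1300;s=n/(2*half);g=rect(im,c,half,.086,n).astype(np.float32).min(2)
    u=np.array([np.cos(np.radians(a0)),np.sin(np.radians(a0))]);v=np.array([-u[1],u[0]])
    pts=[]
    w=np.arange(-.014,.0141,.0002)
    for r in np.arange(.024,.046,.001):
        P=np.array(c)+r*u+w[:,None]*v
        val=cv2.remap(g,((c[1]+half-P[:,1])*s).astype(np.float32)[None],((c[0]+half-P[:,0])*s).astype(np.float32)[None],cv2.INTER_LINEAR)[0]
        t=np.clip(val-75,0,None); pts.append((r,(t*w).sum()/t.sum()))
    pts=np.array(pts);k,b=np.polyfit(pts[:,0],pts[:,1],1)
    return a0+np.degrees(np.arctan(k)), a0+np.degrees(np.arctan2(pts[:,1].mean(),pts[:,0].mean())), pts[:,1].round(4)
def line(im,z,which):
    c=(0.49,-0.02);half=0.25;n=1000;s=n/(2*half)
    r=rect(im,c,half,z,n); hsv=cv2.cvtColor(cv2.GaussianBlur(r,(0,0),2),cv2.COLOR_RGB2HSV)
    m=((hsv[...,1]>100)&(hsv[...,0]<20)).astype(np.uint8)*255
    m=cv2.morphologyEx(m,cv2.MORPH_CLOSE,np.ones((15,15)));m=cv2.morphologyEx(m,cv2.MORPH_OPEN,np.ones((15,15)))
    ct=np.zeros_like(m);cv2.drawContours(ct,[max([q for q in hullcirc(m) if q[:,0,0].min()>60],key=cv2.contourArea)],-1,255,-1)
    L=[]
    for x in range(230,830,4):
        y=np.where(ct[:,x])[0]; L.append((x,y.max() if which=="front" else y.min()))
    L=np.array(L,float)
    for _ in range(4):
        k=np.polyfit(L[:,0],L[:,1],1);e=L[:,1]-np.polyval(k,L[:,0]);L=L[abs(e)<max(2,2*e.std())]
    return np.degrees(np.arctan(-k[0])),len(L),e.std()
E
python3 - <<'E'
from h import *
im=cv2.imread("pics/top3.png")[:,:,::-1].copy()
print(fine(im,(.4871,.0524),-172),fine(im,(.5123,-.1056),-172))
print(line(im,.018,"front"),line(im,.048,"back"))
E
```

```text
(np.float64(-173.05013155177315), np.float64(-172.18017016669899), array([ 0.0001,  0.    , -0.0001, -0.0001, -0.0001,  0.    ,  0.0002,
        0.0002,  0.    , -0.0002, -0.0003, -0.0002, -0.    ,  0.0002,
        0.0002,  0.0001, -0.0002, -0.0004, -0.0005, -0.0005, -0.0004,
       -0.0003])) (np.float64(-173.1402907414168), np.float64(-171.81804405774167), array([ 0.0004,  0.0004,  0.0004,  0.0003,  0.0002, -0.    , -0.0003,
       -0.0002,  0.0001,  0.0003,  0.0003,  0.0002,  0.0001,  0.    ,
        0.0002,  0.0004,  0.0005,  0.0002, -0.0001, -0.0003, -0.0004,
       -0.0002]))
(np.float64(9.058367186741084), 150, np.float64(0.42336361472772244)) (np.float64(9.079940520274763), 149, np.float64(0.5023535825295905))
```

Measured: the tin's label is at about -172 to -173°, and the stand's front is at -170.9°. The tin is 1–2° short, so I make a small corrective nudge.

>>> carry_out --pt "0 0 0 0 60 0 0" --pt "0 0 0 0 60 0 0" --pt "0 0 0 0 50 0 0" --pt "0 0 0 40 0 0 0" --pt "0 0 0 40 0 0 0" --pt "0 0 0 0 0 0 0"

```text
time: 9.35
ee_pos: [0.4943, -0.1387, 0.0965]
tcp_rot: [141.3, 89.8, 163.4]
wrist_force: [0.2, 0.4, 0.6]
opening: -0.0
```

>>> carry_out --pt "0 0 0 8 0 0 0" --pt "0 0 0 3 0 0 0" --pt "0 0 0 0 0 0 0"

```text
time: 9.72
ee_pos: [0.4965, -0.1401, 0.088]
tcp_rot: [-36.9, 89.9, -14.8]
wrist_force: [-0.4, -0.7, -0.8]
opening: 0.0001
```

>>> carry_out --pt "0 0 0 1.5 0 0 0" --pt "0 0 0 1 0 0 0" --pt "0 0 0 0 0 0 0"

```text
time: 10.1
ee_pos: [0.4967, -0.1403, 0.086]
tcp_rot: [-44.2, 89.9, -22.2]
wrist_force: [-1.0, -1.0, 5.6]
opening: -0.0001
```

>>> carry_out --pt "0 0 0 0.5 0 0 0" --pt "-1.5 0 0 0 -0.7 0.72 0" --pt "-1.5 0 0 0 -0.7 0.72 0" --pt "0 0 0 0 0 0 0" --pt "0 0 0 -3 0 0 0" --pt "0 0 0 -10 0 0 0" --pt "0 0 0 -40 0 0 0" --pt "0 0 0 -40 0 0 0" --pt "0 0 0 0 -60 0 0" --pt "0 0 0 0 -60 0 0" --pt "0 0 0 0 -50 0 0" --pt "0 0 0 0 0 0 0"

```text
time: 11.6
ee_pos: [0.5704, -0.2974, 0.1755]
tcp_rot: [133.9, 89.9, 158.8]
wrist_force: [-0.7, 1.4, -0.2]
opening: 0.0001
```

Run:
```python
from h import *
ims=[vision.camera("top") for _ in range(6)]
im=np.mean(ims,0).astype(np.uint8);cv2.imwrite("pics/top4.png",im[:,:,::-1])
for x in tinfit(im,[(0.483,0.0547),(0.509,-0.0978)]): print(x)
print([x[:2] for x in (fine(im,(.4871,.0524),-172),fine(im,(.5123,-.1056),-172))])
print(line(im,.018,"front"))
cv2.imwrite("pics/s4.png",vision.camera("side")[:,:,::-1])
```

```text
(array([0.4871, 0.0523]), -172.3, 0.037, -173.3, array([33.4, 15. ]), 698)
(array([ 0.5124, -0.1056]), -168.1, 0.0356, -168.6, array([30.8, 14.8]), 703)
[(np.float64(-173.06006157075353), np.float64(-172.18804552968197)), (np.float64(-168.78178474826126), np.float64(-167.93807479121818))]
(np.float64(9.067332284500152), 150, np.float64(0.4296850598784473))
```

View pics/top4.png

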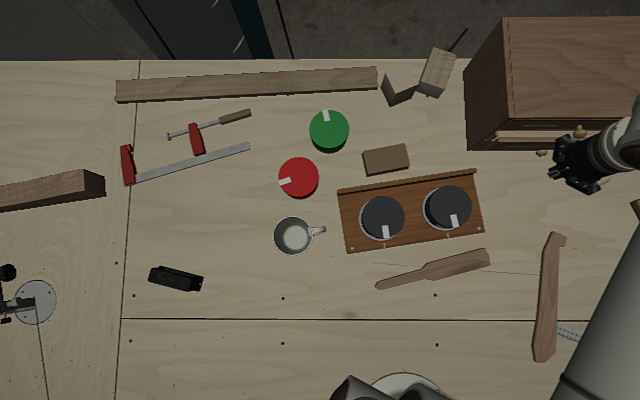

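View pics/s4.png

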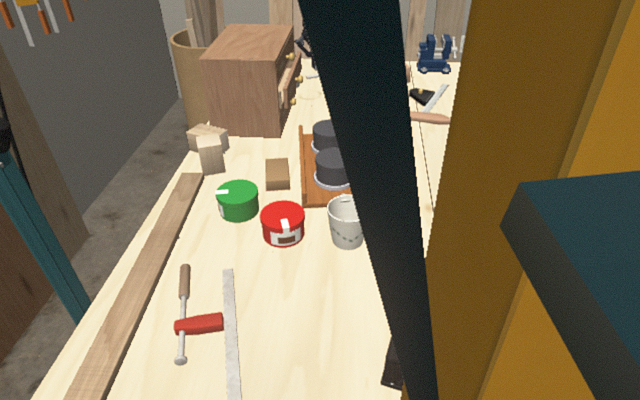

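It overshot: now about -168.3° against -170.9°. I go back by about 2.5°, checking under contact this time.

>>> carry_out --pt "0 0 0 0 60 0 0" --pt "0 0 0 0 60 0 0" --pt "0 0 0 0 50 0 0" --pt "0 0 0 40 0 0 0" --pt "0 0 0 40 0 0 0" --pt "0 0 0 8 0 0 0" --pt "0 0 0 0 0 0 0" --pt "0 0 0 0 0 0 0"

```text
time: 12.95
ee_pos: [0.4989, -0.1409, 0.0911]
tcp_rot: [-39.5, 89.9, -14.5]
wrist_force: [1.1, 0.1, -0.0]
opening: -0.0002
```

>>> carry_out --pt "0 0 0 2 0 0 0" --pt "0 0 0 1.5 0 0 0" --pt "0 0 0 0 0 0 0"

```text
time: 13.32
ee_pos: [0.4982, -0.1408, 0.086]
tcp_rot: [-46.8, 90.0, -21.7]
wrist_force: [0.4, 0.1, 1.4]
opening: -0.0001
```

>>> carry_out --pt "0 0 0 1 0 0 0" --pt "0 0 0 0 0 0 0"

```text
time: 13.58
ee_pos: [0.4986, -0.141, 0.0859]
tcp_rot: [-50.0, 89.9, -25.0]
wrist_force: [-0.8, -0.3, 7.3]
opening: -0.0001
```

```bash
cat > m.py <<'E'
from h import *
im=np.mean([vision.camera("top") for _ in range(4)],0).astype(np.uint8);cv2.imwrite("pics/cur.png",im[:,:,::-1])
print([x[:2] for x in (fine(im,(.4871,.0524),-172),fine(im,(.5123,-.1056),-170))])
o,R=toolR();print(o["ee_pos"],o["wrist_force"],R.round(3)[:2,1:])
E
python3 m.py
```

```text
[(np.float64(-173.1053719930012), np.float64(-172.1825916046486)), (np.float64(-168.5402844953163), np.float64(-167.50211498480664))]
[ 0.49855399 -0.14097644  0.08590987] [-0.47187839 -0.66640114  8.07016887] [[-0.423  0.906]
 [ 0.906  0.423]]
```

>>> carry_out --pt "1.5 0 0 0 0.72 -0.69 0" --pt "1.5 0 0 0 0.72 -0.69 0" --pt "0 0 0 0 0 0 0"

```text
time: 14.15
ee_pos: [0.4967, -0.1402, 0.086]
tcp_rot: [-41.5, 89.9, -19.5]
wrist_force: [-0.8, -0.5, 7.9]
opening: -0.0001
```

```bash
python3 m.py
```

```text
[(np.float64(-173.12137990761414), np.float64(-172.18268232621932)), (np.float64(-170.89557795455315), np.float64(-170.5369433632407))]
[ 0.49676969 -0.14021635  0.08596889] [-0.55848742  0.05569573  8.11069716] [[-0.375  0.927]
 [ 0.927  0.375]]
```

The label now reads about -170.7° against a front of -170.9°. I lift straight up and recheck.

>>> carry_out --pt "0 0 0 -1.5 0 0 0" --pt "0 0 0 -2 0 0 0" --pt "0 0 0 -10 0 0 0" --pt "0 0 0 -40 0 0 0" --pt "0 0 0 -40 0 0 0" --pt "0 0 0 0 -60 0 0" --pt "0 0 0 0 -60 0 0" --pt "0 0 0 0 -50 0 0" --pt "0 0 0 0 0 0 0" --pt "0 0 0 0 0 0 0"

```text
time: 15.6
ee_pos: [0.5598, -0.2974, 0.1783]
tcp_rot: [114.6, 90.0, 136.6]
wrist_force: [0.4, 1.0, 1.1]
opening: -0.0002
```

```bash
python3 m.py
python3 - <<'E'
from h import *
im=cv2.imread("pics/cur.png")[:,:,::-1].copy();a=cv2.imread("pics/top0.png")[:,:,::-1]
for x in tinfit(im,[(0.483,0.0547),(0.509,-0.0978)]): print(x)
print(line(im,.018,"front"))
d=cv2.GaussianBlur(cv2.absdiff(im,a),(0,0),1.5).max(2)
for n,(x0,x1,y0,y1) in dict(mug=(265,330,210,260),block=(355,415,138,180),brush=(370,495,245,295)).items(): print(n,d[y0:y1,x0:x1].max())
c=im[130:300,265:505]; cv2.imwrite("pics/crop5.png",cv2.resize(c,None,fx=3.3,fy=3.3,interpolation=cv2.INTER_CUBIC)[:,:,::-1])
E
```

```text
[(np.float64(-173.08826263058677), np.float64(-172.1610333754183)), (np.float64(-171.23254801014843), np.float64(-170.58715193367962))]
[ 0.55993744 -0.29653727  0.17909299] [ 0.21476132  0.69087299 -1.17116214] [[-0.376  0.927]
 [ 0.927  0.376]]
(array([0.4871, 0.0523]), -172.3, 0.037, -173.0, array([33.4, 14.8]), 695)
(array([ 0.5124, -0.1057]), -170.7, 0.0356, -171.7, array([30.4, 14.6]), 698)
(np.float64(9.049650000743773), 150, np.float64(0.4497464967559045))
mug 4
block 5
brush 5
```

View pics/crop5.png

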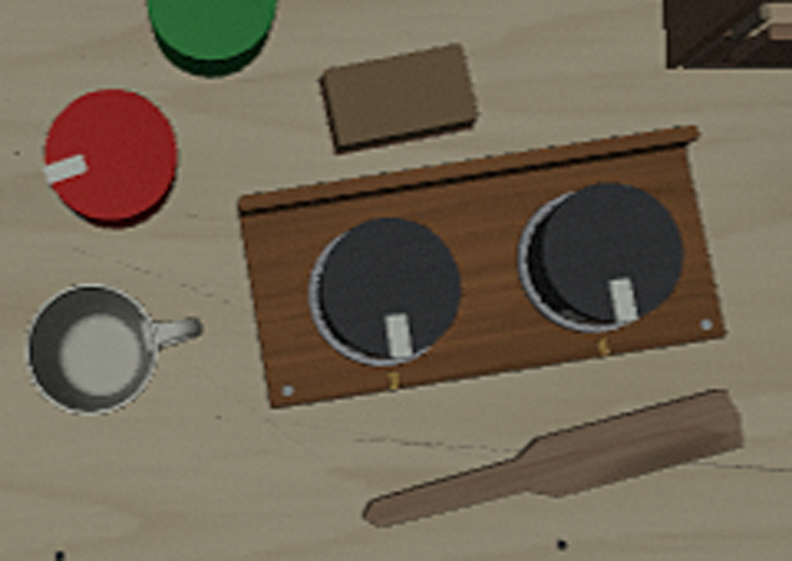

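The picture shows both strips pointing to the front, at (398,335) and (622,300). The mug, block and brush haven't moved. I'm handing in the job.

```bash
python3 -c "
from workcell import job_done; print(job_done())"
```

```text
the job is handed in; nothing more can be done
None
```

The right-hand dark tin now faces the front of the stand, and I handed the job in at about 16 s of the 72 s allowed. I turned it about 97° anticlockwise with the closed fingertip pressed on its lid at 7 to 13 N. Along the way I corrected twice: a small forward nudge went about 2.6° too far, and I brought it back.

**Turned tin:** its label reads between -170.6° and -171.7°, depending on the measure. The stand's front is at -170.95°, so it is within about 1°.

**Neighbour:** its label reads -172° to -173°, 1–2° off the front. That is within its 4° allowance and unchanged from the start.

**Everything else:** both tins stand in their plates, and the mug, sanding block and brush show no change in the top view. The arm was clear of everything when I handed in.

**Limits of the checks:** the strip's own axis and its centre position disagree by about 1° on each tin, which is about as fine as this camera resolves. The side camera couldn't confirm the labels, because it sees the tins from behind and partly blocked.

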